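Park the mixing wheel with the yellow-capped vial upright

ROBOT

A 6-joint arm with a two-finger parallel gripper is mounted at the origin on the work surface. World frame = base frame: x ahead of the robot, y to its left, z up, the work surface at z = 0. Lengths are in mm, angles in rad, forces in N, time in s.
With the tool pointing down it reaches from about 400 to 925 mm from the base axis. Payload 12.5 kg.
Tool frame: the origin (TCP) lies at the very end of the fingers, on their centre line; the grasp point (between the pads) lies 19 mm behind it; z points along the fingers, y is the direction in which the jaws open and shut (so a half turn about z gives the same grasp; the last joint's range is limited). The gripper opens to 95 mm and grips with 3 to 60 N. Pads are 20 mm wide; open, the fingers measure 119 mm over their backs; the gripper's body (75 mm by 180 mm) begins 59 mm behind the grasp point.
Start: joints at [1.099, 0.491, 1.559, -0, 1.092, -0.106], TCP at [223.546, 583.676, 180.761] pointing down, gripper open.
Joint ranges: [-3.1, 3.1], [-0.84, 2.19], [0.05, 2.79], [-1.13, 4.28], [0.06, 2.93], [-2.69, 2.69]. Speed limits (rad/s): [2.22, 2.22, 2.79, 3.14, 3.14, 3.14].

INTERFACE

Orientations are given as [roll, pitch, yaw] about the fixed x, y, z axes, in that order (R = Rz(yaw) Ry(pitch) Rx(roll)).
In Python, from cell import env gives the robot as it stands.
- The arm moves only by the shell command python3 -m pendant 'ROWS'. ROWS is JSON, a list that holds one entry, the list of rows, each a list of 5 numbers: the opening, from 0 (shut) to 1 (fully open), then the shift along the tool's x, y, z in m, then the turn about the tool's z in rad. A call has exactly 8 rows; each row is the pose to reach, as a shift and turn from the pose commanded when the call began, along the tool's axes at that moment; what a row does not reach only later rows make up. A row lasts 1/10 s, in which the tool goes at most 50 mm and 8.59 degrees, less where a joint would pass 70% of its speed; a pose out of reach is approached as far as the arm can. A call with a gripper value outside its range is refused whole. The fingers move at their own pace and stop on an object; the grip force is fixed at half the most. Time passes only in rows, so rows that repeat a pose let the fingers close, or fill a call up. It gives the time, the measured TCP pose, the force and the opening at its end, in the units of the state.
- env.state(): the state, without advancing time (a new reading comes with each control period).
- env.read_camera(name): name is "scene" or "top"; returns a dict with "image" (480x640x3 uint8, blue, green, red), "range_z" (480x640 float32, mm along the optical axis (not along the pixel's ray), 0 where there is no reading), "fx", "fy", "cx", "cy" (pixels), "rvec" (rotation vector, rad) and "tvec" (3), from world to camera coordinates, as OpenCV has them. Camera axes: x right, y down, z forward; pixel columns grow to the right and rows downward; lengths in mm; the calibration is good to about 2 mm. A picture is of the moment at which its call begins.
- env.job_done(): hands the job in, once; it reports no verdict.
The state is a dict: "t": time; "joints": joint angles; "qvel": joint speeds; "tau": joint torques, N m; "eef_pos": TCP position; "tcp_rot": TCP orientation; "ft_force": force on the tool from outside, world axes, zero at the start; "moment": the same for the moment, N m; "opening": opening from 0.0 (shut) to 1.0 (fully open).
Only numpy, scipy, OpenCV 4.12 (cv2) and the standard library are available. Lean on these libraries where they do the work, as an engineer would, in place of code of your own. Each camera call takes 0.05 s, during which the arm holds its last target. There are 200 camera calls.

TASK

Turn the vertical mixing wheel by pushing its blue-ended spokes with the fingertips, one spoke after another, until the yellow-capped vial on its rim points straight up, cap on top, then leave the wheel standing still there and move clear. Turn it steadily, never flinging it round, and do not touch the vial itself. Leave the two bottles and the glass flask beside the stand where they are; nothing is to be picked up.

Things in the scene. Friction and masses are not known exactly. Their poses are not given: they have to be found in the camera images.
- axle (a point): centre of the wheel on its level axle, in the plane of the spokes, 175 mm above the bench. The frame is fixed to the stand and does not turn with the wheel: x along the axle, away from the robot's side; y level in the plane of the wheel, to the left seen from the robot; z up.
- stand: the wheel's stand, bolted down; origin on the bench straight below axle, same axes. Base plate 180 x 180 x 12 mm (x -120 to +60 mm) and, on the robot's side of the wheel, a white drive column with a red band (x -110 to -48 mm, 100 mm wide in y, top 212 mm above the bench).
- wheel (a joint): turn of the wheel about x of axle, rad. 0: vial hangs straight down; positive carries the hanging vial towards +y (left); +3.14 or -3.14: vial straight up. It starts within 0.8 of 0, may be turned either way (stops at -7 and +7). Stiff bearing (0.25 N m, about 2 N at a spoke end): the wheel stays where it is left.
- hub (a point): centre of the wheel, same point as axle but turning with the wheel: its -z axis points at the vial. Hub 48 mm across, rim a 12 mm aluminium bar of 75 mm radius, six straight round spokes 60 degrees apart reaching 150 mm from the centre, with blue sleeves 14 mm thick from 83 mm out. Spokes lie 30, 90 and 150 degrees either side of the vial, so with the vial up two are level.
- vial: the white sample vial with a yellow cap, fixed in a black socket on the rim midway between two spokes and turning with the wheel; 20 mm in diameter (cap 23 mm, socket 26 mm), reaching from 77 to 143 mm from the axle. Origin at its foot, 81 mm from the axle; its z axis points radially outward, from foot to cap (straight up when the job is done).
- white_bottle: loose white plastic bottle with a white cap, 44 mm in diameter, 85 mm tall, standing upright; origin at the centre of its underside. To be left alone.
- blue_bottle: the same bottle with a blue cap; origin at the centre of its underside. To be left alone.
- flask: loose conical glass flask, 72 mm in diameter at the foot, 98 mm tall; origin at the centre of its underside. To be left alone.

How it is judged:
By the outcome, as a careful person would: the job done as asked, in the order asked, and still so for the second after the job is handed in, with the robot touching nothing.
It also fails if it takes over 48 s, if anything falls off the work surface, if the arm or the gripper's body presses on something with over 40 N, if the wrist force passes 120 N, or if a joint passes its speed limit or range.

## Working session

There is one attempt and no reset: what is moved stays moved. The work goes in short steps, Python scripts to look and compute and a shell command to move; the robot and the scene stay as the last step left them, time stands still between calls to the robot, and variables do not carry over. Pictures are saved under pics/ and viewed, about 8 in all and at most 12, crops included, and the job is handed in when it is done.

```bash
mkdir -p pics; ls; cat > h.py <<'E'
import numpy as np,cv2
from cell import env
def cam(n):
    c=env.read_camera(n); R=cv2.Rodrigues(np.array(c['rvec'],float))[0]; t=np.array(c['tvec'],float).ravel()
    z=c['range_z']; v,u=np.mgrid[:480,:640]
    P=np.stack([(u-c['cx'])/c['fx']*z,(v-c['cy'])/c['fy']*z,z],-1)
    W=(P-t)@R; W[z==0]=np.nan
    return c['image'],W,c,R,t
E
python3 - <<'E'
from h import *
print(env.state())
for n in('scene','top'):
    im,W,c,R,t=cam(n); cv2.imwrite(f'pics/{n}0.png',im); print(n,-R.T@t,R[2])
E
```

```text
pics
{'t': 0.0, 'joints': array([ 1.09936212e+00,  4.91538335e-01,  1.55949566e+00,  2.31827157e-08,
        1.09170772e+00, -1.05566723e-01]), 'qvel': array([-0.00128858,  0.00017384, -0.00148727,  0.00211525, -0.00075815,
        0.0008011 ]), 'tau': array([ 1.35910912e-03, -6.12655520e+01, -2.58174598e+01,  6.92690816e-02,
        4.83010348e-02, -6.33441050e-05]), 'eef_pos': array([223.41827382, 583.37304568, 180.15904994]), 'tcp_rot': array([-3.14044999e+00, -1.21098066e-04,  2.77572509e+00]), 'ft_force': array([-0.07005975,  0.33336548, -0.23992471]), 'moment': array([0.00377004, 0.01025821, 0.06829646]), 'opening': 1.0023022453289467}
scene [1189.64985085  803.44648732  703.94889823] [-0.53584982 -0.64763931 -0.54169022]
top [ 425.97555396   87.74688286 1040.27636072] [ 0.16933679 -0.00863394 -0.98552042]
```

View pics/scene0.png

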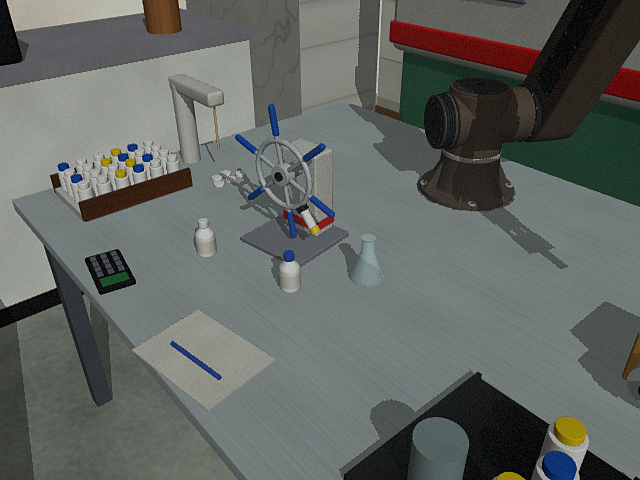

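View pics/top0.png

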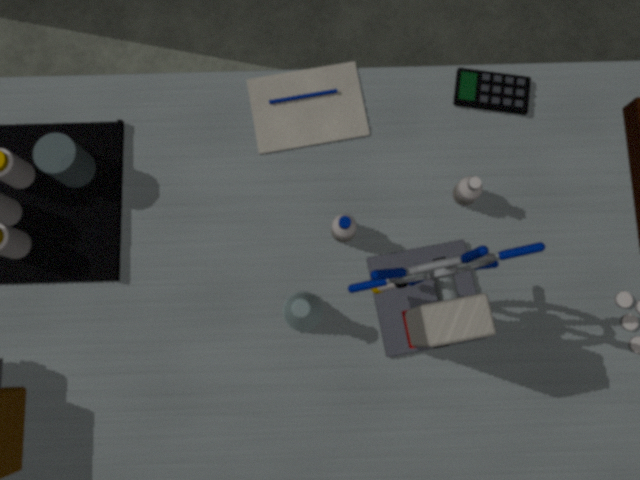

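The scene view shows the wheel hub at about (280,176), with the vial's yellow cap at (314,230), on the +y side of straight down. The blue bottle is at (290,272), the white bottle at (205,240) and the flask at (367,262). In the top view the wheel runs from (350,288) to (543,246). Next I'll measure the axle, plane and angle.

```bash
cat > wheel.py <<'E'
from h import *
def meas(pr=True):
    im,W,c,R,t=cam('scene')
    hsv=cv2.cvtColor(im,cv2.COLOR_BGR2HSV)
    roi=np.zeros((480,640),bool); roi[90:245,225:350]=1
    b=(cv2.inRange(hsv,(105,120,60),(130,255,255))>0)&roi&np.isfinite(W[...,0])&(W[...,2]>20)
    y=(cv2.inRange(hsv,(20,120,80),(35,255,255))>0)&roi&np.isfinite(W[...,0])
    return im,W,b,y
E
python3 - <<'E'
from wheel import *
im,W,b,y=meas()
n,l=cv2.connectedComponents(b.astype(np.uint8)); 
for i in range(1,n):
    m=l==i
    if m.sum()>20: print(i,m.sum(),W[m].min(0).round(),W[m].max(0).round(),np.median(W[m],0).round())
P=W[b]
# plane fit vertical: horizontal line in xy, robust
A=P[:,:2]; keep=np.ones(len(A),bool)
for _ in range(8):
    m=A[keep].mean(0); u=np.linalg.svd(A[keep]-m,full_matrices=False)[2][0]; nn=np.array([-u[1],u[0]])
    d=(A-m)@nn; keep=abs(d)<max(8,1.5*d[keep].std())
print('line',m,u,'resid',d[keep].std(),keep.sum())
print('yellow',y.sum(),np.median(W[y],0))
for nme,mask in (('scene',0),):pass
np.savez('w0.npz',P=P,Y=W[y])
# top view blue
im,W,c,R,t=cam('top'); hsv=cv2.cvtColor(im,cv2.COLOR_BGR2HSV)
roi=np.zeros((480,640),bool); roi[230:300,340:560]=1
b=(cv2.inRange(hsv,(105,120,60),(130,255,255))>0)&roi
n,l=cv2.connectedComponents(b.astype(np.uint8))
for i in range(1,n):
    m=l==i
    if m.sum()>20: print('top',m.sum(),np.nanmin(W[m],0).round(),np.nanmax(W[m],0).round(),np.nanmedian(W[m],0).round())
# column top + objects
z=W[...,2]; m=(abs(z-212)<8); m[:280]=0;m[360:]=0;m[:,:390]=0;m[:,510:]=0
print('column',m.sum(),cv2.minAreaRect(W[m][:,:2].astype(np.float32)))
for nme,(u0,v0) in dict(wb=(470,188),bb=(344,226),fl=(303,310)).items(): print(nme,W[v0,u0].round())
E
```

```text
1 198 [ 530. -124.  261.] [ 545. -104.  323.] [ 540. -112.  293.]
2 149 [ 543. -232.  202.] [ 561. -172.  232.] [ 554. -203.  218.]
3 149 [509. -31. 229.] [530.  18. 274.] [524.  -2. 254.]
4 93 [ 543. -207.   80.] [ 559. -157.  125.] [ 552. -182.  103.]
5 185 [509. -19. 121.] [527.  43. 152.] [519.  16. 138.]
6 150 [523. -85.  30.] [539. -63.  93.] [534. -73.  62.]
line [535.2292811  -83.75373292] [-0.15736385  0.98754069] resid 2.965407579893262 915
yellow 64 [525.21173917  -4.00770044  75.65446406]
top 372 [ 543. -234.  210.] [ 561. -173.  234.] [ 552. -203.  222.]
top 210 [ 532. -148.  237.] [ 546. -104.  325.] [ 537. -112.  309.]
top 52 [ 543. -208.   88.] [ 556. -173.  116.] [ 548. -195.  100.]
top 583 [509. -33. 130.] [529.  42. 277.] [519.   4. 240.]
column 3043 ((457.63018798828125, -107.47571563720703), (62.020076751708984, 100.2291030883789), 9.077385902404785)
wb [ 685. -176.   77.]
bb [622.  43.  88.]
fl [483. 115. 100.]
```

```bash
python3 -m pendant '[[[0,0,0,-0.045,0.14],[0,0,0,-0.09,0.28],[0,0,0,-0.135,0.42],[0,-0.015,-0.015,-0.165,0.56],[0,-0.045,-0.045,-0.165,0.70],[0,-0.075,-0.075,-0.165,0.84],[0,-0.105,-0.105,-0.165,0.98],[0,-0.135,-0.135,-0.165,1.047]]]'
cat > rel.py <<'E'
from h import *
A=np.array([534,-94.5,175.]);th=np.radians(9.05);u=np.array([-np.sin(th),np.cos(th),0]);n=np.array([np.cos(th),np.sin(th),0])
if __name__=='__main__':
    s=env.state();d=s['eef_pos']-A
    print('t',s['t'],'s %.1f n %.1f z %.1f'%(d@u,d@n,d[2]),'yaw',np.degrees(s['tcp_rot'][2]),s['opening'],s['ft_force'].round(1))
E
python3 rel.py
```

```text
t: 1.0
eef_pos: [301.5, 407.7, 345.7]
tcp_rot: [3.142, 0.0, 1.724]
ft_force: [0.3, -1.0, 0.4]
opening: 0.387
t 1.0 s 532.5 n -150.6 z 170.7 yaw 98.76878975474241 0.38723198232942446 [ 0.3 -1.   0.4]
```

```bash
python3 -m pendant '[[[0,-0.04,0.012,0,0],[0,-0.082,0.025,0,0],[0,-0.124,0.038,0,0],[0,-0.166,0.051,0,0],[0,-0.208,0.064,0,0],[0,-0.25,0.077,0,0],[0,-0.292,0.09,0,0],[0,-0.334,0.103,0,0]]]'; python3 rel.py
```

```text
t: 1.8
eef_pos: [456.0, 93.9, 345.8]
tcp_rot: [3.141, -0.0, 1.729]
ft_force: [0.8, 1.1, -0.7]
opening: 0.004
t 1.8 s 198.3 n -47.4 z 170.8 yaw 99.04813293834354 0.0037497763001361735 [ 0.8  1.1 -0.7]
```

```bash
python3 -m pendant '[[[0,-0.04,0.012,0,0],[0,-0.08,0.024,0,0],[0,-0.12,0.036,0,0],[0,-0.16,0.044,0,0],[0,-0.174,0.046,0,0],[0,-0.174,0.046,0,0],[0,-0.174,0.046,0,0],[0,-0.174,0.046,0,0]]]'; python3 rel.py
python3 -c "
from h import *
im=cam('scene')[0];im2=cam('top')[0]
cv2.imwrite('pics/a.png',np.hstack([im[0:320,170:550],im2[100:420,240:640]]))"
```

```text
t: 2.6
eef_pos: [528.0, -67.6, 346.0]
tcp_rot: [3.141, -0.0, 1.73]
ft_force: [-0.3, 0.2, 0.2]
opening: 0.004
t 2.6 s 27.5 n -1.7 z 171.0 yaw 99.12404199843206 0.0036239846092099488 [-0.3  0.2  0.2]
```

View pics/a.png

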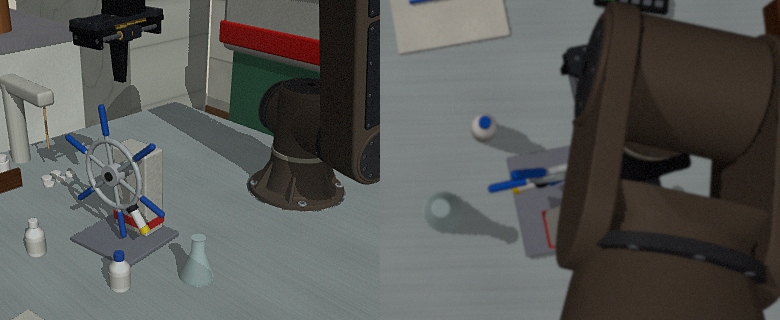

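The fingers (crop at about (120,60)) are above the wheel, and the body's long side lies along the axle. I'll lower beside the top spoke and push to the right.

```bash
python3 -m pendant '[[[0,0,0,0.03,0],[0,0,0,0.06,0],[0,0,0,0.075,0],[0,0,0,0.076,0],[0,-0.008,0,0.076,0],[0,-0.016,0,0.076,0],[0,-0.024,0,0.076,0],[0,-0.032,0,0.076,0]]]'; python3 rel.py
```

```text
t: 3.5
eef_pos: [533.7, -101.4, 270.3]
tcp_rot: [3.141, 0.0, 1.728]
ft_force: [-0.7, 3.4, 0.6]
opening: 0.008
t 3.5 s -6.8 n -1.4 z 95.3 yaw 99.0323563217686 0.008178736123543936 [-0.7  3.4  0.6]
```

```bash
python3 -m pendant '[[[0,-0.008,0,0,0],[0,-0.016,0,0,0],[0,-0.024,0,0,0],[0,-0.032,0,0,0],[0,-0.038,0,0,0],[0,-0.042,0,0,0],[0,-0.044,0,0,0],[0,-0.044,0,0,0]]]'; python3 rel.py; cat > ang.py <<'E'
from wheel import *
from rel import *
im,W,b,y=meas()
P=W[b]-A; P=P[abs(P@n)<25]; s=P@u; z=P[:,2]; r=np.hypot(s,z); k=(r>80)&(r<158)
a=np.arctan2(-s[k],z[k])  # cw from top
m=np.angle(np.exp(6j*a).mean())/6
print('spokes at (cw from top, deg):',(np.degrees(m)+np.array([-120,-60,0,60])).round(1),'resid',abs(np.exp(6j*a).mean()).round(2))
Y=(W[y]-A);print('yellow',y.sum(),(np.degrees(np.arctan2(-np.median(Y@u),np.median(Y[:,2]))).round(1)) if y.sum() else '')
E
python3 ang.py
```

```text
t: 4.3
eef_pos: [540.4, -144.3, 269.7]
tcp_rot: [3.141, 0.0, 1.729]
ft_force: [-0.2, 0.9, -0.7]
opening: 0.002
t 4.3 s -50.1 n -1.5 z 94.7 yaw 99.04577354709225 0.0017425464570423204 [-0.2  0.9 -0.7]
spokes at (cw from top, deg): [-92.5 -32.5  27.5  87.5] resid 0.98
yellow 74 -119.9
```

```bash
python3 -c "
from h import *
im=cam('scene')[0]
cv2.imwrite('pics/b.png',cv2.resize(im[60:260,200:400],None,fx=3,fy=3,interpolation=cv2.INTER_CUBIC))"
```

```text
(no output)
```

View pics/b.png

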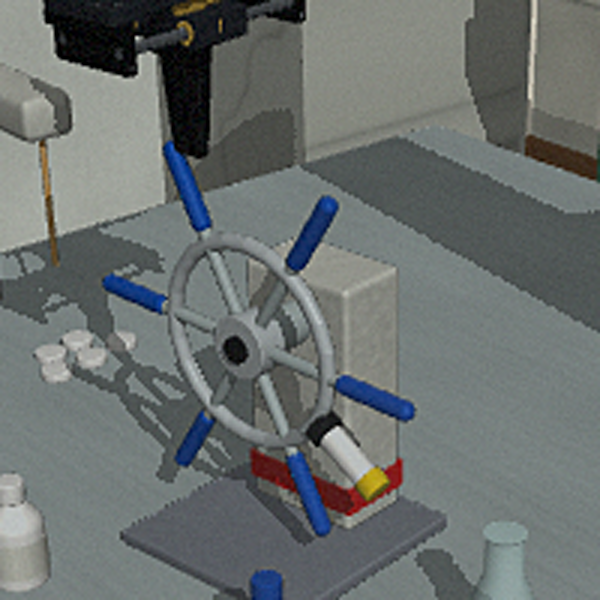

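The fingertip is at crop (195,150), on the +y side of the pushed spoke, whose tip is at (175,150). It overlaps less than I expected, so I'll check the projection.

```bash
python3 -c "
from rel import *
im,W,c,R,t=cam('scene')
K=np.array([[c['fx'],0,c['cx']],[0,c['fy'],c['cy']],[0,0,1]])
p=lambda X:((cv2.projectPoints(np.array([X],float),np.array(c['rvec'],float),t,K,None)[0].ravel()-[200,60])*3).round()
e=env.state()['eef_pos'];print('axle',p(A),'tcp',p(e))
for a in(27.5,-32.5,87.5,147.5,-92.5,-152.5,-122.5):
  q=np.radians(a);print(a,p(A+150*(-np.sin(q)*u+np.cos(q)*np.array([0,0,1]))))
g=W[60:115,240:280];im2=im[60:115,240:280]
m=(im2.max(-1)<45)&np.isfinite(g[...,0])&(abs(g[...,1]+144)<40)&(g[...,2]<345);Q=(g[m]-A);S=np.stack([Q@u,Q@n,Q[:,2]],1)
print(m.sum(),np.percentile(S,[1,10,50,90,99],axis=0).round(1))
"
```

```text
axle [249. 344.] tcp [193. 199.]
27.5 [168. 141.]
-32.5 [331. 200.]
87.5 [105. 281.]
147.5 [181. 463.]
-92.5 [413. 415.]
-152.5 [325. 536.]
-122.5 [386. 500.]
246 [[-60.6 -10.3 129.8]
 [-57.1  -5.6 133.8]
 [-41.6   3.9 151.6]
 [-37.9   8.  166.6]
 [-35.3  10.6 169.8]]
```

```bash
python3 -c "
from rel import *
im,W,c,R,t=cam('scene')
Q=W-A;S=np.stack([Q@u,Q@n,Q[...,2]],-1).round()
for x in (263,266):
  for v in range(62,132,4): print(x,v,im[v,x],S[v,x])
"
```

```text
263 62 [ 47 102 122] [-31.   9. 233.]
263 66 [27 19 16] [-18.  22. 230.]
263 70 [ 46 110 138] [-17.  24. 223.]
263 74 [25 50 56] [-19.  22. 215.]
263 78 [0 0 0] [-41.   2. 198.]
263 82 [3 0 5] [-39.   5. 191.]
263 86 [20 16 21] [-40.   4. 183.]
263 90 [23 21 29] [-37.   8. 177.]
263 94 [20 18 19] [-38.   8. 168.]
263 98 [0 0 0] [-39.   8. 160.]
263 102 [8 5 0] [-42.   6. 151.]
263 106 [11 11 11] [-43.   5. 142.]
263 110 [ 6 15  6] [-46.   3. 132.]
263 114 [100 118 118] [-1101.  -995.  -391.]
263 118 [128  50   4] [-54.  -3. 112.]
263 122 [157  73  28] [-52.  -1. 104.]
263 126 [149  71  26] [-49.   3.  97.]
263 130 [113  49  14] [-49.   4.  89.]
266 62 [ 40  99 125] [-30.   2. 231.]
266 66 [24 13 11] [-14.  18. 230.]
266 70 [27 22 29] [-16.  17. 222.]
266 74 [35 29 29] [-17.  16. 214.]
266 78 [6 0 2] [-39.  -3. 198.]
266 82 [6 8 0] [-40.  -4. 189.]
266 86 [21 17 18] [-43.  -7. 180.]
266 90 [20 22 21] [-39.  -2. 174.]
266 94 [14 16 14] [-39.  -2. 166.]
266 98 [18  6 14] [-39.  -1. 158.]
266 102 [3 4 2] [-40.  -1. 149.]
266 106 [3 0 8] [-38.   2. 142.]
266 110 [0 5 0] [-35.   5. 135.]
266 114 [75 80 74] [-1077.  -991.  -384.]
266 118 [73 79 82] [-1086.  -998.  -408.]
266 122 [64 82 86] [-1081.  -991.  -424.]
266 126 [135  54  12] [-44.  -1.  97.]
266 130 [156  75  28] [-44.   0.  89.]
```

The fingertip is really about 33 mm above the reported TCP: it measures 128 mm above the axle against a reported 95. The contact angle fits that too, so I'll correct for it. Next I'll lift, go to the left of the next spoke, lower and push.

```bash
python3 -m pendant '[[[0,0.01,0,-0.04,0],[0,0.055,0,-0.045,0],[0,0.1,0,-0.045,0],[0,0.145,0,-0.04,0],[0,0.16,0,-0.01,0],[0,0.16,0,0.02,0],[0,0.16,0,0.033,0],[0,0.16,0,0.033,0]]]'; python3 rel.py
```

```text
t: 5.3
eef_pos: [514.4, 14.3, 235.3]
tcp_rot: [-3.139, -0.001, 1.729]
ft_force: [-0.5, -0.8, 0.9]
opening: 0.002
t 5.3 s 110.5 n -2.2 z 60.3 yaw 99.08942551208106 0.0021802182163710546 [-0.5 -0.8  0.9]
```

```bash
python3 -m pendant '[[[0,-0.008,0,0,0],[0,-0.017,0,0,0],[0,-0.026,0,0,0],[0,-0.035,0,0,0],[0,-0.044,0,0,0],[0,-0.053,0,0,0],[0,-0.062,0,0,0],[0,-0.071,0,0,0]]]'; python3 rel.py
```

```text
t: 6.1
eef_pos: [526.5, -56.9, 236.7]
tcp_rot: [-3.142, 0.0, 1.729]
ft_force: [0.4, 2.7, 1.1]
opening: 0.004
t 6.1 s 38.3 n -1.5 z 61.7 yaw 99.04765633328584 0.003850389528692845 [0.4 2.7 1.1]
```

```bash
python3 -m pendant '[[[0,-0.009,0,0,0],[0,-0.018,0,0,0],[0,-0.027,0,0,0],[0,-0.036,0,0,0],[0,-0.045,0,0,0],[0,-0.053,0,0,0],[0,-0.058,0,0,0],[0,-0.06,0,0,0]]]'; python3 rel.py;python3 ang.py
```

```text
t: 6.9
eef_pos: [535.7, -115.8, 236.5]
tcp_rot: [-3.141, -0.0, 1.728]
ft_force: [-0.2, 4.0, -0.7]
opening: 0.007
t 6.9 s -21.3 n -1.6 z 61.5 yaw 99.02657740001243 0.007072735362302392 [-0.2  4.  -0.7]
spokes at (cw from top, deg): [-98.5 -38.5  21.5  81.5] resid 0.98
yellow 124 -67.5
```

```bash
python3 -m pendant '[[[0,-0.007,0,0,0],[0,-0.014,0,0,0],[0,-0.021,0,0,0],[0,-0.028,0,0,0],[0,-0.033,0,0,0],[0,-0.034,0,0,0],[0,-0.034,0,0,0],[0,-0.028,0,0,0]]]'; python3 rel.py;python3 ang.py
```

```text
t: 7.75
eef_pos: [540.3, -143.4, 236.7]
tcp_rot: [3.141, 0.001, 1.728]
ft_force: [-0.1, 0.2, -0.4]
opening: 0.005
t 7.75 s -49.3 n -1.5 z 61.7 yaw 99.01676243633345 0.004618691780499924 [-0.1  0.2 -0.4]
spokes at (cw from top, deg): [-142.7  -82.7  -22.7   37.3] resid 0.98
yellow 123 -52.1
```

```bash
python3 -m pendant '[[[0,0,0,-0.04,0],[0,0.02,0,-0.075,0],[0,0.065,0,-0.075,0],[0,0.11,0,-0.075,0],[0,0.133,0,-0.07,0],[0,0.133,0,-0.045,0],[0,0.133,0,-0.02,0],[0,0.133,0,-0.02,0]]]'; python3 rel.py
```

```text
t: 8.6
eef_pos: [517.9, -11.0, 254.5]
tcp_rot: [-3.137, -0.001, 1.73]
ft_force: [0.3, -0.3, 0.1]
opening: 0.005
t 8.6 s 85.0 n -2.7 z 79.5 yaw 99.10737712941624 0.004771761403115597 [ 0.3 -0.3  0.1]
```

```bash
python3 -m pendant '[[[0,-0.007,0,0,0],[0,-0.015,0,0,0],[0,-0.023,0,0,0],[0,-0.031,0,0,0],[0,-0.039,0,0,0],[0,-0.047,0,0,0],[0,-0.055,0,0,0],[0,-0.06,0,0,0]]]'; python3 rel.py; python3 ang.py
```

```text
t: 9.4
eef_pos: [528.8, -71.8, 256.6]
tcp_rot: [-3.141, -0.0, 1.728]
ft_force: [1.2, 2.0, 1.0]
opening: 0.003
t 9.4 s 23.3 n -1.6 z 81.6 yaw 99.02901771965543 0.002612022509388018 [1.2 2.  1. ]
spokes at (cw from top, deg): [-122.8  -62.8   -2.8   57.2] resid 0.98
yellow 124 -32.7
```

```bash
python3 -m pendant '[[[0,-0.007,0,0,0],[0,-0.014,0,0,0],[0,-0.02,0,0,0],[0,-0.024,0,0,0],[0,-0.024,0,0,0],[0,-0.019,0,0,0],[0,-0.019,0,-0.025,0],[0,-0.019,0,-0.06,0]]]'; python3 rel.py; python3 ang.py
```

```text
t: 10.25
eef_pos: [530.9, -89.1, 316.1]
tcp_rot: [-3.138, -0.001, 1.729]
ft_force: [0.7, -1.4, -0.0]
opening: 0.004
t 10.25 s 5.8 n -2.2 z 141.1 yaw 99.06939796376031 0.00430471288522993 [ 0.7 -1.4 -0. ]
spokes at (cw from top, deg): [-111.7  -51.7    8.3   68.3] resid 0.98
yellow 117 -21.9
```

```bash
python3 -m pendant '[[[0,-0.045,0,0,0],[0,-0.09,0,0,0],[0,-0.13,0,0,0],[0,-0.14,0,0.02,0],[0,-0.14,0,0.055,0],[0,-0.14,0,0.085,0],[0,-0.14,0,0.098,0],[0,-0.14,0,0.098,0]]]'; python3 rel.py
```

```text
t: 11.1
eef_pos: [553.3, -227.4, 217.5]
tcp_rot: [-3.14, -0.002, 1.729]
ft_force: [-0.3, -0.3, 0.3]
opening: 0.007
t 11.1 s -134.3 n -1.8 z 42.5 yaw 99.07095639162425 0.007255360253391663 [-0.3 -0.3  0.3]
```

```bash
python3 -m pendant '[[[0,0,0,0.006,0],[0,0,0,0.013,0],[0,0,0,0.02,0],[0,0,0,0.027,0],[0,0,0,0.034,0],[0,0,0,0.041,0],[0,0,0,0.045,0],[0,0,0,0.045,0]]]'; python3 rel.py;python3 ang.py
python3 -c "
from h import *
im=cam('scene')[0]
cv2.imwrite('pics/c.png',cv2.resize(im[60:260,200:400],None,fx=3,fy=3,interpolation=cv2.INTER_CUBIC))"
```

```text
t: 11.9
eef_pos: [553.4, -227.5, 172.9]
tcp_rot: [-3.14, -0.001, 1.729]
ft_force: [0.7, -0.4, -1.1]
opening: 0.006
t 11.9 s -134.4 n -1.8 z -2.1 yaw 99.05067586443982 0.005677164127423117 [ 0.7 -0.4 -1.1]
spokes at (cw from top, deg): [-99.7 -39.7  20.3  80.3] resid 0.98
yellow 169 -8.6
```

View pics/c.png

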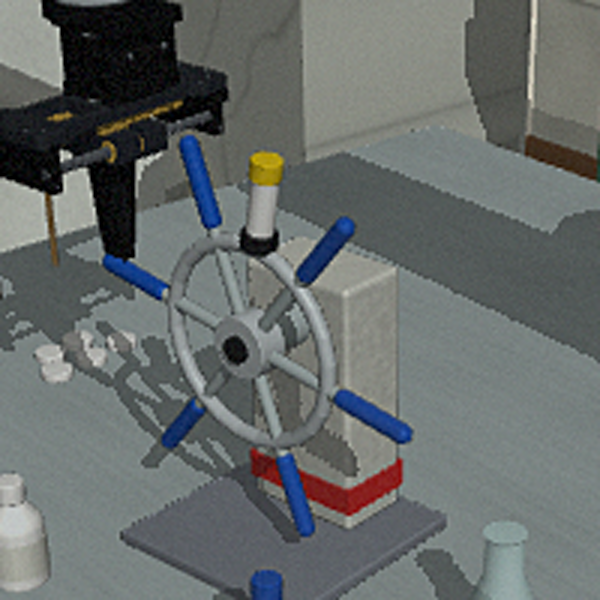

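The vial is nearly up (cap at crop (265,165)) and the finger is resting on the right spoke's tip at (125,258). There is room between the body and the top spoke. I'll press most of the remaining way, then measure.

```bash
python3 -m pendant '[[[0,0,0,0.004,0],[0,0,0,0.008,0],[0,0,0,0.012,0],[0,0,0,0.016,0],[0,0,0,0.018,0],[0,0,0,0.019,0],[0,0,0,0.019,0],[0,0,0,0.019,0]]]'; python3 rel.py
cat > fine.py <<'E'
from wheel import *
from rel import *
im,W,b,y=meas()
Q=W-A;S=np.stack([Q@u,Q@n,Q[...,2]],-1)
L=[]
nl,l=cv2.connectedComponents(b.astype(np.uint8))
for i in range(1,nl):
    m=(l==i)&(abs(S[...,1])<20)
    if m.sum()<25: continue
    p=S[m][:,[0,2]]; c=p.mean(0); d=np.linalg.svd(p-c,full_matrices=False)[2][0]; d*=np.sign(d@c)
    L.append((c,d)); print('cent',c.round(1),'ang of centroid',np.degrees(np.arctan2(-c[0],c[1])).round(1),'axis',np.degrees(np.arctan2(-d[0],d[1])).round(1))
L=[q[0] for q in L]
for i in range(len(L)):
  for j in range(i):
    d=L[i]-L[j]
    if np.linalg.norm(d)>200: print('pair line',(np.degrees(np.arctan2(-d[0],d[1]))%180).round(2),'mid',((L[i]+L[j])/2).round(1))
hsv=cv2.cvtColor(im,cv2.COLOR_BGR2HSV)
w=(hsv[...,1]<70)&(hsv[...,2]>90)&(abs(S[...,1])<16)&(S[...,2]>88)&(S[...,2]<130)&(abs(S[...,0])<40)
for nm,m in(('cap',y),('white',w)):
    p=S[m]; print(nm,m.sum(),np.median(p,0).round(1), 'mid-s',((np.percentile(p[:,0],3)+np.percentile(p[:,0],97))/2).round(1))
E
python3 fine.py; python3 ang.py
```

```text
t: 12.8
eef_pos: [553.5, -227.6, 154.6]
tcp_rot: [-3.141, -0.001, 1.729]
ft_force: [-0.0, -0.2, -0.5]
opening: 0.005
t 12.8 s -134.6 n -1.7 z -20.4 yaw 99.0505024850786 0.005228020113678055 [-0.  -0.2 -0.5]
cent [-52.8 106. ] ang of centroid 26.5 axis 28.1
cent [ 65.1 101.9] ang of centroid -32.6 axis -31.5
cent [-114.4    7.8] ang of centroid 86.1 axis 87.9
cent [117.9  -1.8] ang of centroid -90.9 axis -92.7
cent [-60.6 -96. ] ang of centroid 147.7 axis 147.6
cent [  55.3 -101.4] ang of centroid -151.4 axis -152.9
pair line 117.66 mid [-24.7  54.8]
pair line 57.73 mid [32.5 52.1]
pair line 87.63 mid [1.7 3. ]
pair line 177.79 mid [-56.7   5. ]
pair line 147.58 mid [2.2 2.9]
pair line 117.81 mid [ 28.6 -48.9]
pair line 27.54 mid [1.2 2.3]
pair line 177.26 mid [60.2  0.2]
pair line 57.25 mid [-29.6 -46.8]
cap 158 [  3.6   3.6 134.3] mid-s -50.5
white 160 [  8.7   5.4 109.6] mid-s 6.4
spokes at (cw from top, deg): [-92.4 -32.4  27.6  87.6] resid 0.98
yellow 161 -1.1
```

Three opposite-spoke lines agree: 2.4° remaining, about 5.6 mm of travel at the fingertip. I'll finish that and hold.

```bash
python3 -m pendant '[[[0,0,0,0.0015,0],[0,0,0,0.003,0],[0,0,0,0.0045,0],[0,0,0,0.0055,0],[0,0,0,0.006,0],[0,0,0,0.006,0],[0,0,0,0.006,0],[0,0,0,0.006,0]]]'; python3 rel.py;python3 fine.py|egrep 'pair|cap'
```

```text
t: 13.7
eef_pos: [553.8, -227.8, 148.7]
tcp_rot: [3.142, -0.0, 1.729]
ft_force: [0.5, -0.1, -0.1]
opening: 0.006
t 13.7 s -134.8 n -1.5 z -26.3 yaw 99.05039238422945 0.006263283951474322 [ 0.5 -0.1 -0.1]
pair line 120.03 mid [-26.4  53.8]
pair line 59.99 mid [30.8 53.4]
pair line 89.88 mid [2.3 3.1]
pair line 179.82 mid [-57.1   2.2]
pair line 149.87 mid [1.7 2.3]
pair line 120.24 mid [ 30.4 -48.4]
pair line 29.86 mid [1.4 2.6]
pair line 179.64 mid [60.2  2.8]
pair line 59.5 mid [-27.1 -47.7]
cap 156 [ -1.5   4.9 134. ] mid-s -53.2
```

It's within 0.2°. I'll lift straight off, move clear and check.

```bash
python3 -m pendant '[[[0,0,0,-0.01,0],[0,-0.005,0,-0.03,0],[0,-0.01,0,-0.06,0],[0,-0.02,0,-0.1,0],[0,-0.03,0,-0.14,0],[0,-0.05,0,-0.18,0],[0,-0.08,0,-0.21,0],[0,-0.1,0,-0.22,0]]]'; python3 -m pendant '[[[0,-0.02,0,-0.01,0],[0,-0.04,0,-0.02,0],[0,-0.06,0,-0.03,0],[0,-0.07,0,-0.03,0],[0,-0.07,0,-0.03,0],[0,-0.07,0,-0.03,0],[0,-0.07,0,-0.03,0],[0,-0.07,0,-0.03,0]]]';python3 rel.py;python3 fine.py|egrep 'pair|cap'
python3 -c "
from h import *
im=cam('scene')[0];i2,W=cam('top')[:2]
cv2.imwrite('pics/d.png',np.hstack([im[60:360,170:470],i2[100:400,240:640]]))
for v,x in((188,470),(226,344),(310,303)):print(W[v,x].round())"
```

```text
t: 14.55
eef_pos: [569.8, -328.1, 373.3]
tcp_rot: [3.138, 0.004, 1.729]
ft_force: [-0.4, -0.3, 0.3]
opening: 0.006
t: 15.35
eef_pos: [580.5, -395.0, 398.8]
tcp_rot: [3.142, -0.0, 1.73]
ft_force: [-0.2, -0.3, 0.4]
opening: 0.003
t 15.35 s -304.1 n -1.3 z 223.8 yaw 99.0950298949002 0.0027362410412636404 [-0.2 -0.3  0.4]
pair line 119.69 mid [-27.5  53.9]
pair line 60.05 mid [30.6 53.3]
pair line 89.86 mid [1.1 3.2]
pair line 179.79 mid [-57.2   1.9]
pair line 149.87 mid [1.6 2.2]
pair line 120.33 mid [ 30.2 -48.5]
pair line 29.94 mid [1.4 2.5]
pair line 179.69 mid [60.3  2.7]
pair line 59.8 mid [-28.1 -47.6]
cap 105 [  3.2   4.2 138.7] mid-s 0.8
[ 685. -175.   79.]
[623.  43.  86.]
[484. 115.  99.]
```

View pics/d.png

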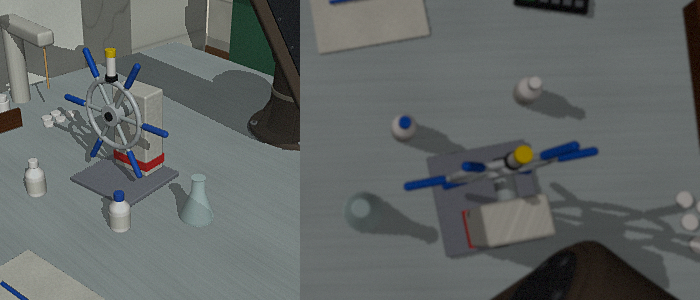

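The vial stands upright (cap at crop (110,53)), the arm is clear, and the bottles and flask read the same positions as at the start.

```bash
python3 -c "
from cell import env
print(env.job_done())"
```

```text
the job is handed in; nothing more can be done
None
```

The vial now points straight up, and I handed the job in at about 15.5 s of the 48 s allowed. I made three sideways pushes on successive top spokes, then a slow downward press on the right-hand spoke until it was level, and then lifted clear.

**Final checks:** the three lines through opposite spokes read 89.9°, 149.9° and 29.9°, so the wheel is within about 0.2° of target. It did not move when I released it. The bottles and flask are within about 2 mm of where they started, and force readings at the end of each move stayed at about 4 N or less. The arm ended well away from everything, touching nothing.

**Disagreement found:** the fingertip, with the gripper shut, showed about 33 mm higher in the camera than the reported TCP. Because of this the first push turned the wheel less than planned; I allowed for the offset afterwards. The yellow-cap angle also read about 1° different from the spokes near the end; I relied on the spoke lines.

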